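Mirror the stain bottles into the blue rack

TASK

Move the four stain bottles from the white rack into the light blue rack in the reverse order, one to each pocket, so that a student facing you reads them in the order you saw: the bottle that stood leftmost in the white rack goes into the rightmost pocket of the blue one, and so on. Set each glass bottle down upright on the pocket floor without dropping it or tipping it over, let go of them all, and leave the beaker, the jar and the petri dish where they are.

Things in the scene. Friction and masses are not known exactly. Their poses are not given: they have to be found in the camera images.
- white_rack: White plastic rack, fixed; the bottles start in it. Origin: underside centre of the pocket row, on the bench; x points away from the robot, y along the row to the robot's left (yaw within 0.25 rad). Four pockets 55 x 55 mm inside, centred at x = 0, y = +90, +30, -30, -90 mm; floor 5 mm, wall tops 20 mm above the bench. A near ledge 25 mm wide, 12 mm high, holds the tags. Left or right of the blue rack.
- blue_rack: Light blue plastic rack, fixed, empty at the start: the bottles go here. Origin and axes as for the white rack (+y to the robot's left), with its own yaw within 0.25 rad. Four pockets 55 x 55 mm inside, centred at x = 0, y = +90, +30, -30, -90 mm; floor 5 mm, wall tops 20 mm above the bench; 65 x 245 mm outside, no ledge.
- red_bottle_center (a point): Centre of the loose amber glass bottle with red cap and red band: 84 mm tall, about 80 g, round body 34 mm in diameter up to 50 mm above its foot, then shoulder and cap (25 mm across). This point is 42 mm above its foot, z up the bottle; its turn about z means nothing. It starts standing in the white rack's pocket behind the red tag (point 47 mm above the bench), up to 5 mm off centre.
- yellow_bottle_center (a point): Centre of the loose amber glass bottle with yellow cap and yellow band: 84 mm tall, about 80 g, round body 34 mm in diameter up to 50 mm above its foot, then shoulder and cap (25 mm across). This point is 42 mm above its foot, z up the bottle; its turn about z means nothing. It starts standing in the white rack's pocket behind the yellow tag (point 47 mm above the bench), up to 5 mm off centre.
- green_bottle_center (a point): Centre of the loose amber glass bottle with green cap and green band: 84 mm tall, about 80 g, round body 34 mm in diameter up to 50 mm above its foot, then shoulder and cap (25 mm across). This point is 42 mm above its foot, z up the bottle; its turn about z means nothing. It starts standing in the white rack's pocket behind the green tag (point 47 mm above the bench), up to 5 mm off centre.
- violet_bottle_center (a point): Centre of the loose amber glass bottle with violet cap and violet band: 84 mm tall, about 80 g, round body 34 mm in diameter up to 50 mm above its foot, then shoulder and cap (25 mm across). This point is 42 mm above its foot, z up the bottle; its turn about z means nothing. It starts standing in the white rack's pocket behind the violet tag (point 47 mm above the bench), up to 5 mm off centre.
- red_tag: Flat red tag, 17 x 36 x 3 mm, fixed on the white rack's near ledge, 45 mm in front of the centre of the pocket where the red bottle stands at the start, so it still shows where that bottle came from. Origin: centre of its underside, 12 mm above the bench.
- yellow_tag: Flat yellow tag, 17 x 36 x 3 mm, fixed on the white rack's near ledge, 45 mm in front of the centre of the pocket where the yellow bottle stands at the start, so it still shows where that bottle came from. Origin: centre of its underside, 12 mm above the bench.
- green_tag: Flat green tag, 17 x 36 x 3 mm, fixed on the white rack's near ledge, 45 mm in front of the centre of the pocket where the green bottle stands at the start, so it still shows where that bottle came from. Origin: centre of its underside, 12 mm above the bench.
- violet_tag: Flat violet tag, 17 x 36 x 3 mm, fixed on the white rack's near ledge, 45 mm in front of the centre of the pocket where the violet bottle stands at the start, so it still shows where that bottle came from. Origin: centre of its underside, 12 mm above the bench.
- beaker: Bystander: empty glass beaker, 84 mm across, 100 mm tall, left of the racks. Origin: centre of its underside.
- jar: Bystander: glass jar with white lid, 64 mm across, 75 mm tall, right of the racks. Origin: centre of its underside.
- petri: Bystander: shut petri dish of pale clear plastic, 90 mm across, 16 mm tall, beyond the racks. Origin: centre of its underside.
Things that resemble listed ones, but are neither listed nor needed, are in the scene too. What is shaped like the part that bears violet_bottle_center but black is not meant. What is shaped like the part that bears green_bottle_center but black is not meant.

How it is judged:
At the end, for the whole second after the job is handed in: Each bottle stands in the blue pocket that mirrors the white pocket behind its tag (tag at +y, bottle at -y): centre within 14 mm of the pocket centre along x and y, within 6 mm of standing height (47 mm), under 0.12 rad off upright, slower than 0.02 m/s (((y of red_tag in the frame of white_rack between 0.07 and 0.11 m and y of red_bottle_center in the frame of blue_rack between -0.104 and -0.076 m) or (y of red_tag in the frame of white_rack between 0.01 and 0.05 m and y of red_bottle_center in the frame of blue_rack between -0.044 and -0.016 m) or (y of red_tag in the frame of white_rack between -0.05 and -0.01 m and y of red_bottle_center in the frame of blue_rack between 0.016 and 0.044 m) or (y of red_tag in the frame of white_rack between -0.11 and -0.07 m and y of red_bottle_center in the frame of blue_rack between 0.076 and 0.104 m)) and x of red_bottle_center in the frame of blue_rack between -0.014 and 0.014 m and z of red_bottle_center in the frame of blue_rack between 0.041 and 0.053 m and angle between each of red_bottle_center, yellow_bottle_center, green_bottle_center, violet_bottle_center's own z axis and vertical below 0.12 rad and linear speed of each of red_bottle, yellow_bottle, green_bottle, violet_bottle below 0.02 m/s and ((y of yellow_tag in the frame of white_rack between 0.07 and 0.11 m and y of yellow_bottle_center in the frame of blue_rack between -0.104 and -0.076 m) or (y of yellow_tag in the frame of white_rack between 0.01 and 0.05 m and y of yellow_bottle_center in the frame of blue_rack between -0.044 and -0.016 m) or (y of yellow_tag in the frame of white_rack between -0.05 and -0.01 m and y of yellow_bottle_center in the frame of blue_rack between 0.016 and 0.044 m) or (y of yellow_tag in the frame of white_rack between -0.11 and -0.07 m and y of yellow_bottle_center in the frame of blue_rack between 0.076 and 0.104 m)) and x of yellow_bottle_center in the frame of blue_rack between -0.014 and 0.014 m and z of yellow_bottle_center in the frame of blue_rack between 0.041 and 0.053 m and ((y of green_tag in the frame of white_rack between 0.07 and 0.11 m and y of green_bottle_center in the frame of blue_rack between -0.104 and -0.076 m) or (y of green_tag in the frame of white_rack between 0.01 and 0.05 m and y of green_bottle_center in the frame of blue_rack between -0.044 and -0.016 m) or (y of green_tag in the frame of white_rack between -0.05 and -0.01 m and y of green_bottle_center in the frame of blue_rack between 0.016 and 0.044 m) or (y of green_tag in the frame of white_rack between -0.11 and -0.07 m and y of green_bottle_center in the frame of blue_rack between 0.076 and 0.104 m)) and x of green_bottle_center in the frame of blue_rack between -0.014 and 0.014 m and z of green_bottle_center in the frame of blue_rack between 0.041 and 0.053 m and ((y of violet_tag in the frame of white_rack between 0.07 and 0.11 m and y of violet_bottle_center in the frame of blue_rack between -0.104 and -0.076 m) or (y of violet_tag in the frame of white_rack between 0.01 and 0.05 m and y of violet_bottle_center in the frame of blue_rack between -0.044 and -0.016 m) or (y of violet_tag in the frame of white_rack between -0.05 and -0.01 m and y of violet_bottle_center in the frame of blue_rack between 0.016 and 0.044 m) or (y of violet_tag in the frame of white_rack between -0.11 and -0.07 m and y of violet_bottle_center in the frame of blue_rack between 0.076 and 0.104 m)) and x of violet_bottle_center in the frame of blue_rack between -0.014 and 0.014 m and z of violet_bottle_center in the frame of blue_rack between 0.041 and 0.053 m); the robot touches nothing.
It fails at once if a bottle is tipped over (more than 40 degrees off upright) (angle between any of red_bottle_center, yellow_bottle_center, green_bottle_center, violet_bottle_center's own z axis and vertical above 0.7 rad).
It fails at once if a bottle is dropped or thrown (over 0.5 m/s with the gripper not touching it: a fall of about 13 mm) ((linear speed of red_bottle above 0.5 m/s and contact force between the fingers and red_bottle below 0.02 N) or (linear speed of yellow_bottle above 0.5 m/s and contact force between the fingers and yellow_bottle below 0.02 N) or (linear speed of green_bottle above 0.5 m/s and contact force between the fingers and green_bottle below 0.02 N) or (linear speed of violet_bottle above 0.5 m/s and contact force between the fingers and violet_bottle below 0.02 N)).
It fails at once if the beaker, the jar or the petri dish is moved by more than 30 mm (distance of any of beaker, jar, petri from where it was at the start of the episode above 0.03 m).
It also fails if it takes over 112 s, if anything falls off the work surface, if the arm or the gripper's body presses on something with over 40 N, if the wrist force passes 120 N, or if a joint passes its speed limit or range.

ROBOT

A 6-joint arm with a two-finger parallel gripper is mounted at the origin on the work surface. World frame = base frame: x ahead of the robot, y to its left, z up, the work surface at z = 0. Lengths are in m, angles in rad, forces in N, time in s.
With the tool pointing down it reaches from about 0.3 to 0.775 m from the base axis. Payload 14.6 kg.
Tool frame: the origin (TCP) lies where the fingers leave the gripper's body, on its centre line; the fingertips stand 73 mm ahead of it and the grasp point (between the pads) lies 54 mm ahead of it (bot.grip_point_offset is the distance from the TCP to the grasp point, in m); z points along the fingers, y is the direction in which the jaws open and shut (so a half turn about z gives the same grasp; the last joint's range is limited). The gripper opens to 85 mm and grips with 20 to 120 N. Pads are 22 mm wide; open, the fingers measure 114 mm over their backs; the gripper's body (76 mm by 85 mm) begins 54 mm behind the grasp point. The pads swing forward as they close: fully open they stand 13 mm farther back than shut.
Start: joints at [-1.406, 0.3, 1.521, -0, 1.321, -0.067], TCP at [0.126, -0.535, 0.304] pointing down, gripper open.
Joint ranges: [-3.03, 3.03], [-0.79, 2.21], [0.23, 2.52], [-1.04, 4.18], [0, 3.07], [-2.55, 2.55]. Speed limits (rad/s): [2.22, 2.22, 2.57, 3.14, 3.14, 3.14].

INTERFACE

Orientations are given as a unit quaternion [w, x, y, z].
In Python, from rig import bot, get_image, camera_info gives the robot as it stands.
- The arm moves only by the tool drive_tool, never from a script. Its argument "commands" is one flat list of numbers, 4 for each row, row after row: the shift along the world's x, y, z in mm, then the turn about the world's z in rad. A call has 1 to 12 rows; each row shifts and turns the commanded pose from where the row before left it; what a row does not reach is not made up. A row lasts 1/10 s, in which the tool goes at most 50 mm and 8.59 degrees, less where a joint would pass 70% of its speed; a pose out of reach is approached as far as the arm can. A call with a gripper value outside its range is refused whole. "fingers" is the finger opening in mm, from 0 to 85.4, set as the call begins (left out, the last holds). The fingers move at their own pace and stop on an object; "grip_force" is the grip in N (left out, the last holds). Time passes only in rows, so rows that do not move let the fingers close. It gives the time, the measured TCP pose, the force and the opening at its end, in the units of the state.
- bot.observe(): the state, without advancing time (a new reading comes with each control period).
- get_image(name): name is "scene" or "side" or "wrist"; returns the picture (480x640x3 uint8, blue, green, red); there is no depth.
- camera_info(name): a dict with "intrinsics" (3x3 intrinsics, pixels), "R" (3x3) and "t" (3): a world point X has camera coordinates R X + t. Camera axes: x right, y down, z forward; pixel columns grow to the right and rows downward; lengths in m; the calibration is good to about 2 mm. A picture is of the moment at which its call begins: read the wrist's pose just before it. camera_info takes no time and is no camera call; for the wrist camera it gives the pose at the moment of the call.
- bot.job_done(): hands the job in, once; it reports no verdict.
The state is a dict: "time": time; "qpos": joint angles; "qvel": joint speeds; "joint_torque": joint torques, N m; "position": TCP position; "tcp_rot": TCP orientation; "ft_force": force on the tool from outside, world axes, zero at the start; "moment": the same for the moment, N m; "finger_gap": finger opening in m.
Only numpy, scipy, OpenCV 4.12 (cv2) and the standard library are available. Lean on these libraries where they do the work, as an engineer would, in place of code of your own. Each camera call takes 0.05 s, during which the arm holds its last target.

## Working session

There is one attempt and no reset: what is moved stays moved. The work goes in short steps, Python scripts to look and compute and a tool call to move; the robot and the scene stay as the last step left them, time stands still between calls to the robot, and variables do not carry over. Pictures are saved under pics/ and viewed, and the job is handed in when it is done.

Besides the shell and the picture viewer there is one more tool, called after "Request:" in YAML: its name, and indented under it one key for each argument. drive_tool: Moves the arm, as the interface text tells. Its arguments: {"type":"object","properties":{"commands":{"type":"array"},"fingers":{"type":"number"},"grip_force":{"type":"number"}},"required":["commands"]}

```bash
mkdir -p pics; ls; python3 - <<'E'
from rig import bot,get_image,camera_info
import cv2,numpy as np
for n in("scene","side"):
    cv2.imwrite(f"pics/{n}0.png",get_image(n)); c=camera_info(n); print(n,np.round(np.array(c["intrinsics"]),1).tolist(),(-np.array(c["R"]).T@np.array(c["t"])).round(3))
s=bot.observe();print(s)
E
```

```text
pics
scene [[520.5, 0.0, 314.4], [0.0, 520.5, 231.0], [0.0, 0.0, 1.0]] [1.373 0.14  1.328]
side [[434.1, 0.0, 319.5], [0.0, 434.1, 247.0], [0.0, 0.0, 1.0]] [ 0.332 -0.568  0.758]
{'time': 0.1, 'qpos': array([-1.40556784e+00,  3.00420712e-01,  1.52150725e+00, -9.64688546e-07,
        1.32068534e+00, -6.66156165e-02]), 'qvel': array([ 0.00306988, -0.00174718, -0.00141268,  0.00129276, -0.00013781,
        0.000876  ]), 'joint_torque': array([ 3.92456450e-04, -5.44379175e+01, -3.62371266e+01, -1.35211749e-04,
        3.05005080e-03, -1.17336054e-05]), 'position': array([ 0.12634265, -0.53516141,  0.30338015]), 'tcp_rot': array([-5.09677398e-04,  9.93288416e-01,  1.15662706e-01, -2.56186047e-05]), 'ft_force': array([0.46528088, 0.24443561, 0.16758744]), 'moment': array([-0.00703069, -0.00223362,  0.02698968]), 'finger_gap': 0.08553402074403603}
```

View pics/scene0.png

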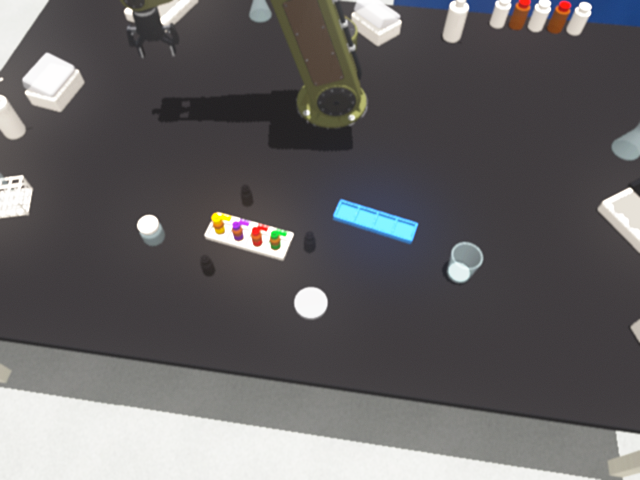

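View pics/side0.png

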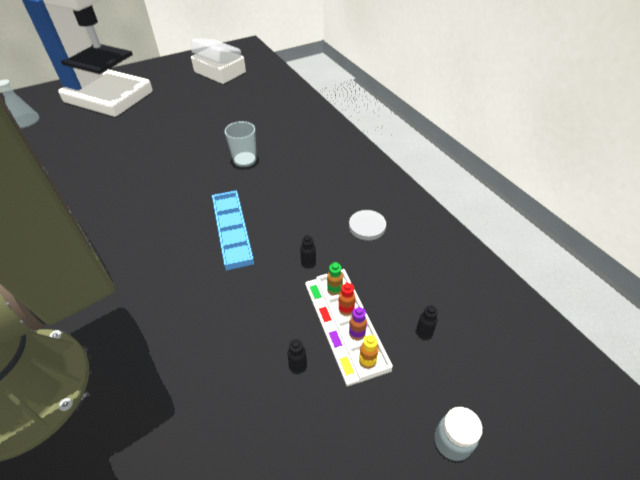

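The white rack is on the right. From the robot's left its order is green, red, violet, yellow, judging from the side view. Look-alikes are three black bottles at side (308,250), (297,355) and (428,320), plus red-capped amber bottles on the back shelf at scene (520,15) and (560,18). The wanted caps in the scene view are at green (276,236), red (257,231), violet (238,227), yellow (217,218).

```bash
cat > h.py <<'E'
from rig import bot,get_image,camera_info
import cv2,numpy as np
def cam(n):
    c=camera_info(n); return np.array(c["intrinsics"]),np.array(c["R"]),np.array(c["t"])
def plane(n,uv,z,c=None):
    K,R,t=c or cam(n); d=R.T@np.linalg.inv(K)@np.array([uv[0],uv[1],1.]); o=-R.T@t
    return o+d*(z-o[2])/d[2]
def top(img,c,z,x0,x1,y0,y1,s=2000):
    # rectified: right = -y, up = +x ; s px per m
    K,R,t=c; A=np.array([[0,-1/s,x1],[-1/s,0,y1],[0,0,z],[0,0,1]])
    H=K@np.hstack([R,t[:,None]])@A
    return cv2.warpPerspective(img,H,(int((y1-y0)*s),int((x1-x0)*s)),flags=cv2.INTER_CUBIC|cv2.WARP_INVERSE_MAP)
E
python3 - <<'E'
from h import *
for n,pts in (("scene",dict(wl=(287,258),wr=(206,236),bA=(340,202),bB=(414,240))),("side",dict(wl=(312,277),wr=(355,378),bA=(215,193),bB=(250,265)))):
    for k,p in pts.items(): print(n,k,plane(n,p,.02).round(3))
c={n:cv2.imread(f"pics/{n}0.png") for n in("scene","side")}
s=cv2.cvtColor(c["side"],cv2.COLOR_BGR2HSV)
cv2.imwrite("pics/crop.png",cv2.resize(c["side"][220:400,200:440],None,fx=3.3,fy=3.3,interpolation=cv2.INTER_CUBIC))
for n in c: cv2.imwrite(f"pics/top_{n}.png",top(c[n],cam(n),.02,.25,.65,-.3,.3,1300))
E
```

```text
scene wl [ 0.662 -0.042  0.02 ]
scene wr [ 0.623 -0.292  0.02 ]
scene bA [0.444 0.085 0.02 ]
scene bB [0.548 0.316 0.02 ]
side wl [ 0.588 -0.047  0.02 ]
side wr [ 0.547 -0.288  0.02 ]
side bA [0.497 0.32  0.02 ]
side bB [0.483 0.05  0.02 ]
```

View pics/crop.png

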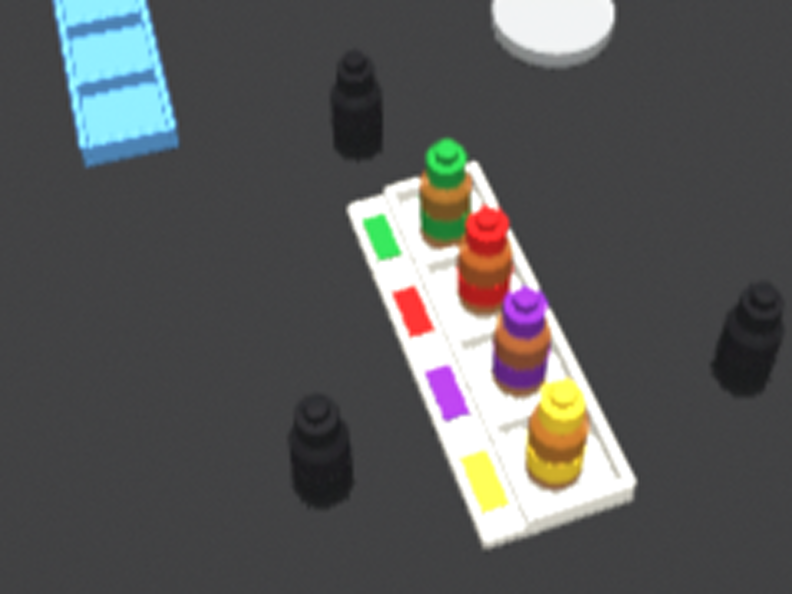

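View pics/top_side.png

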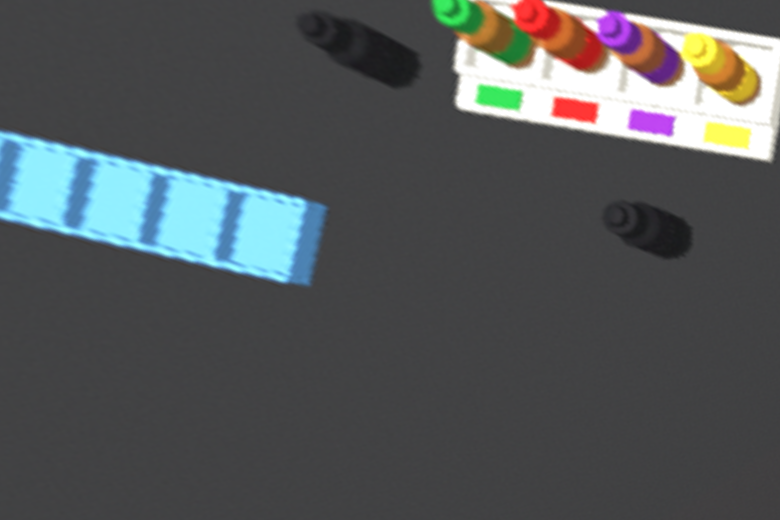

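View pics/top_scene.png

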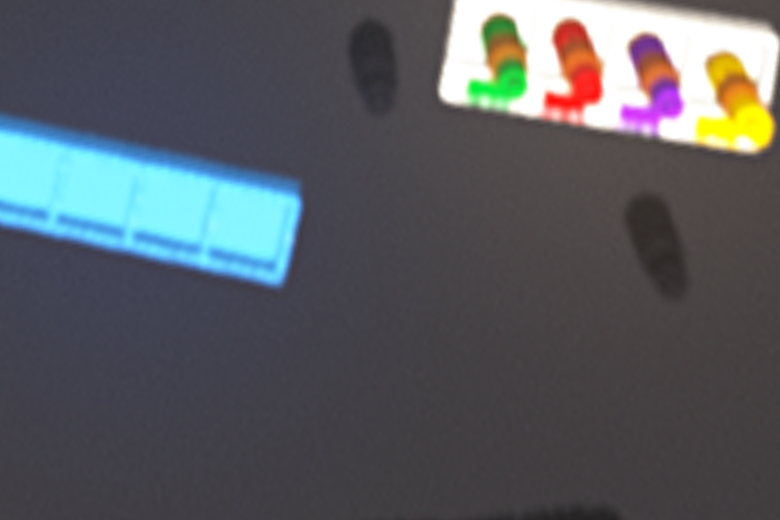

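```bash
python3 - <<'E'
from h import *
im={n:cv2.imread(f"pics/{n}0.png") for n in("scene","side")}
C={n:cam(n) for n in im}
# blue rack
for n in im:
    t=top(im[n],C[n],.02,.30,.75,-.35,.40,1000)
    h=cv2.cvtColor(t,cv2.COLOR_BGR2HSV)
    m=((h[...,0]>85)&(h[...,0]<115)&(h[...,1]>60)&(h[...,2]>(205 if n=="side" else 215))).astype(np.uint8)
    m=cv2.morphologyEx(m,cv2.MORPH_OPEN,np.ones((3,3)))
    m=cv2.morphologyEx(m,cv2.MORPH_CLOSE,np.ones((25,25)))
    cs=cv2.findContours(m,0,2)[0]; c=max(cs,key=cv2.contourArea); r=cv2.minAreaRect(c)
    b=cv2.boxPoints(r); w=[(round(.75-v/1000,4),round(.40-u/1000,4)) for u,v in b]
    print(n,"blue c",(.75-r[0][1]/1000,.40-r[0][0]/1000),r[1],r[2],w)
# white rack side
cols={"green":(52,72),"red":(174,6),"violet":(128,152),"yellow":(22,34)}
t=top(im["side"],C["side"],.015,.45,.75,-.35,0,2000); h=cv2.cvtColor(t,cv2.COLOR_BGR2HSV)
cv2.imwrite("pics/tags.png",t)
hs=cv2.cvtColor(im["side"],cv2.COLOR_BGR2HSV);hc=cv2.cvtColor(im["scene"],cv2.COLOR_BGR2HSV)
P=[]
for k,(a,b) in cols.items():
    f=lambda H:((((H[...,0]>=a)&(H[...,0]<=b)) if a<b else ((H[...,0]>=a)|(H[...,0]<=b)))&(H[...,1]>110)&(H[...,2]>90)).astype(np.uint8)
    N,L,S,ce=cv2.connectedComponentsWithStats(f(h))
    print(k,[(round(.75-ce[i][1]/2000,4),round(0-ce[i][0]/2000,4),S[i].tolist()[2:]) for i in range(1,N) if S[i][4]>600])
    N,L,S,ce=cv2.connectedComponentsWithStats(f(hs)[240:390,290:400])
    print('  side comps',[(ce[i].round(1)+[290,240],S[i].tolist()) for i in range(1,N) if S[i][4]>40])
E
```

```text
scene blue c (0.49325506591796875, 0.19605053710937503) (249.0001678466797, 73.45787048339844) 12.578935623168945 [(np.float32(0.4845), np.float32(0.3256)), (np.float32(0.5562), np.float32(0.3096)), (np.float32(0.502), np.float32(0.0665)), (np.float32(0.4303), np.float32(0.0825))]
side blue c (0.4914114074707031, 0.19096890258789065) (248.38946533203125, 65.53228759765625) 12.652555465698242 [(np.float32(0.4866), np.float32(0.3193)), (np.float32(0.5506), np.float32(0.305)), (np.float32(0.4962), np.float32(0.0626)), (np.float32(0.4322), np.float32(0.077))]
green [(np.float64(0.644), np.float64(-0.0468), [79, 67, 3784]), (np.float64(0.6151), np.float64(-0.0931), [57, 55, 1416]), (np.float64(0.5771), np.float64(-0.0803), [70, 38, 1918])]
  side comps [(array([334.7, 268.9]), [39, 22, 13, 15, 151]), (array([315.2, 291.4]), [20, 45, 11, 14, 86]), (array([333.6, 288.6]), [38, 44, 13, 9, 65])]
red [(np.float64(0.6389), np.float64(-0.1093), [76, 70, 3574]), (np.float64(0.612), np.float64(-0.1479), [78, 81, 1918]), (np.float64(0.5674), np.float64(-0.1393), [71, 39, 2046])]
  side comps [(array([347.3, 289.8]), [51, 42, 14, 16, 164]), (array([345.6, 308.3]), [49, 62, 16, 11, 95]), (array([324.7, 314. ]), [29, 67, 12, 15, 109])]
violet [(np.float64(0.6272), np.float64(-0.1729), [69, 67, 3117]), (np.float64(0.6001), np.float64(-0.2087), [57, 64, 1363]), (np.float64(0.5575), np.float64(-0.1982), [70, 40, 1982])]
  side comps [(array([358.6, 314.2]), [62, 67, 14, 15, 159]), (array([356.7, 333.1]), [60, 88, 15, 9, 76]), (array([335. , 338.6]), [39, 91, 13, 16, 118])]
yellow [(np.float64(0.6113), np.float64(-0.2383), [69, 61, 3015]), (np.float64(0.5858), np.float64(-0.2688), [64, 70, 1468]), (np.float64(0.5477), np.float64(-0.2572), [70, 39, 2006])]
  side comps [(array([369.7, 342.8]), [73, 95, 14, 16, 180]), (array([367.3, 361.4]), [70, 115, 17, 11, 92]), (array([346.2, 365.4]), [50, 117, 14, 18, 139])]
```

View pics/tags.png

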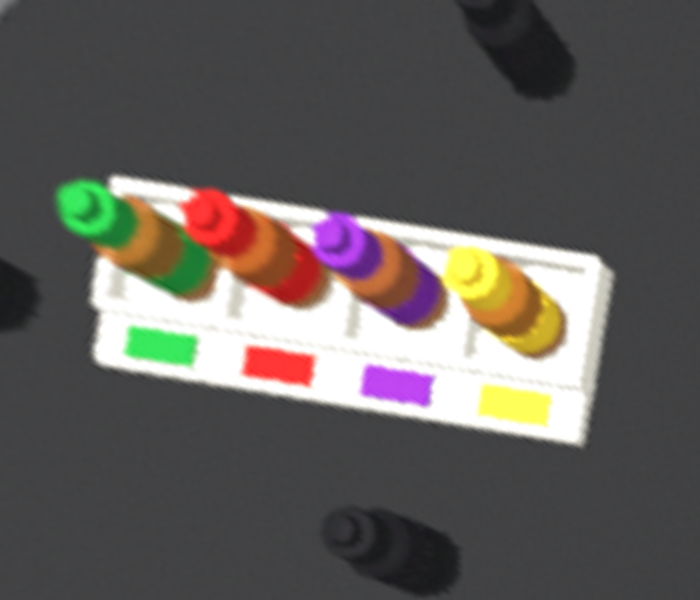

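Request:
drive_tool:
  commands: [40,30,0,0.098,40,30,0,0.098,40,30,0,0.098,40,30,0,0.098,40,30,0,0.098,40,30,0,0.098,40,30,0,0.098,40,30,0,0.098,40,30,0,0.098,40,30,0,0.098,40,30,0,0.098,40,30,0,0.098]
  fingers: 66
  grip_force: 30

```text
time: 1.3
position: [0.6077, -0.1736, 0.3036]
tcp_rot: [-0.0, 0.761, 0.649, -0.0]
ft_force: [-0.2, -1.5, 0.2]
finger_gap: 0.0661
```

```bash
python3 - <<'E'
from h import *
s=bot.observe();print(s["time"],s["position"],s["tcp_rot"],s["qpos"],s["finger_gap"])
c=cam("wrist");im=get_image("wrist");cv2.imwrite("pics/w1.png",im);np.savez("w1.npz",K=c[0],R=c[1],t=c[2])
print(-c[1].T@c[2],c[0])
cv2.imwrite("pics/w1t.png",top(im,c,.015,.45,.75,-.35,0,2000))
E
```

```text
1.3 [ 0.60770696 -0.17364524  0.30357452] [-2.01292592e-04  7.60974922e-01  6.48781246e-01 -1.49180056e-04] [-3.36248252e-01  4.86019082e-01  1.26511895e+00 -5.55165711e-05
  1.39095272e+00 -1.77405579e-01] 0.06605461383348278
[ 0.61931031 -0.10688582  0.37334857] [[339.64570452   0.         321.1096181 ]
 [  0.         339.64570452 237.97795941]
 [  0.           0.           1.        ]]
```

View pics/w1.png

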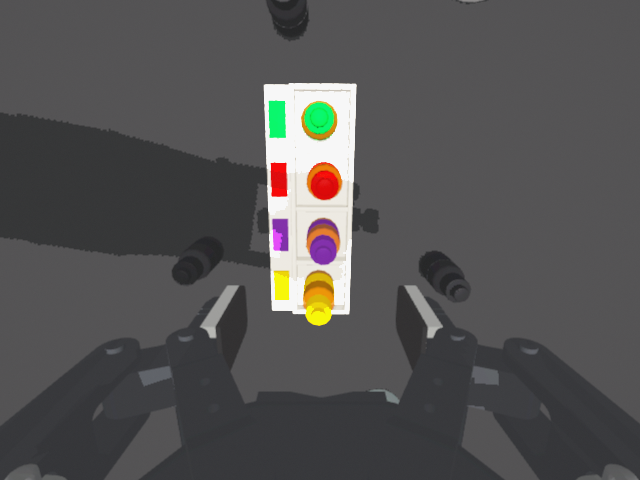

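The wrist view shows the four coloured caps, each behind its own tag, at green (319,117), red (324,186), violet (322,251), yellow (318,314). The black bottles stand outside the rack.

```bash
python3 - <<'E'
from h import *
d=np.load("w1.npz");c=(d["K"],d["R"],d["t"])
psi=-.165;o=np.array([.607,-.176])
X=np.array([np.cos(psi),np.sin(psi)]);Y=np.array([-np.sin(psi),np.cos(psi)])
for k,p,q in(("green",(319,117),(277.5,119)),("red",(324,186),(279,180)),("violet",(322,251),(280.5,235)),("yellow",(318,315),(281.5,285.5))):
    a=plane(0,p,.088,c)[:2];b=plane(0,q,.015,c)[:2]
    print(k,a.round(4),"rack",((a-o)@X).round(4),((a-o)@Y).round(4),"tag",b.round(4),((b-o)@X).round(4),((b-o)@Y).round(4))
for p in((201,256),(445,275),(290,10)): print("black foot~",plane(0,p,.03,c).round(3))
im=cv2.imread("pics/w1.png");cv2.imwrite("pics/w1c.png",cv2.resize(im[70:340,220:420],None,fx=2.2,fy=2.2,interpolation=2))
E
```

```text
green [ 0.6205 -0.0875] rack -0.0012 0.0895 tag [ 0.5796 -0.0778] -0.0431 0.0924
red [ 0.6159 -0.1419] rack 0.0032 0.0351 tag [ 0.5695 -0.1373] -0.0434 0.0321
violet [ 0.6052 -0.1981] rack 0.0018 -0.0221 tag [ 0.5597 -0.1961] -0.0434 -0.0276
yellow [ 0.5916 -0.2594] rack -0.0015 -0.0848 tag [ 0.5494 -0.2549] -0.0439 -0.0873
black foot~ [ 0.474 -0.202  0.03 ]
black foot~ [ 0.73  -0.265  0.03 ]
black foot~ [0.61  0.009 0.03 ]
```

View pics/w1c.png

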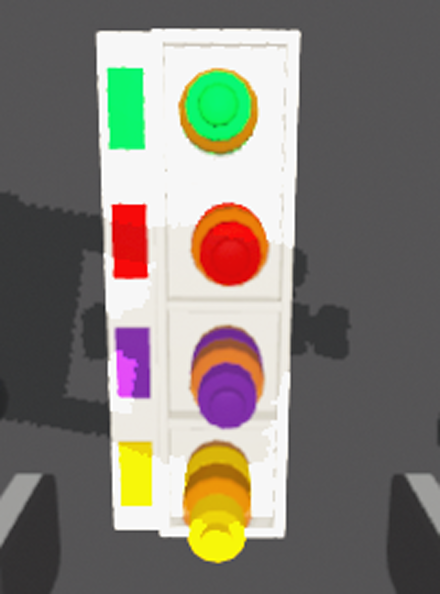

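Request:
drive_tool:
  commands: [-16,38,0,-0.007,-16,38,0,-0.007,-16,38,0,-0.007,-16,38,0,-0.007,-16,38,0,-0.007,-16,38,0,-0.007,-16,38,0,-0.007,-16,38,0,-0.007,0,0,0,0,0,0,0,0]

```text
time: 2.35
position: [0.4781, 0.1292, 0.3038]
tcp_rot: [0.0, 0.78, 0.626, -0.0]
ft_force: [-0.3, 0.0, 0.2]
finger_gap: 0.0659
```

```bash
python3 - <<'E'
from h import *
s=bot.observe();print(s["time"],s["position"],s["tcp_rot"])
c=cam("wrist");im=get_image("wrist");cv2.imwrite("pics/w2.png",im);np.savez("w2.npz",K=c[0],R=c[1],t=c[2])
print(-c[1].T@c[2])
t=top(im,c,.02,.35,.65,0,.4,2000)
cv2.imwrite("pics/w2t.png",t)
E
```

```text
2.35 [0.47810762 0.12918837 0.30381154] [ 2.40808084e-05  7.79608341e-01  6.26267375e-01 -9.60159373e-05]
[0.49362807 0.19520788 0.37358186]
```

View pics/w2.png

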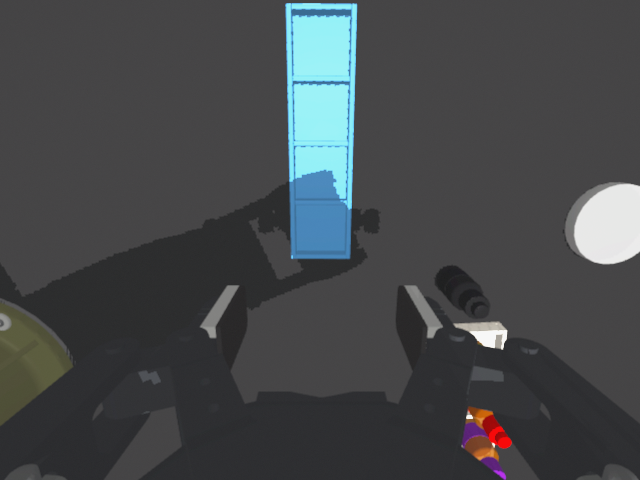

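View pics/w2t.png

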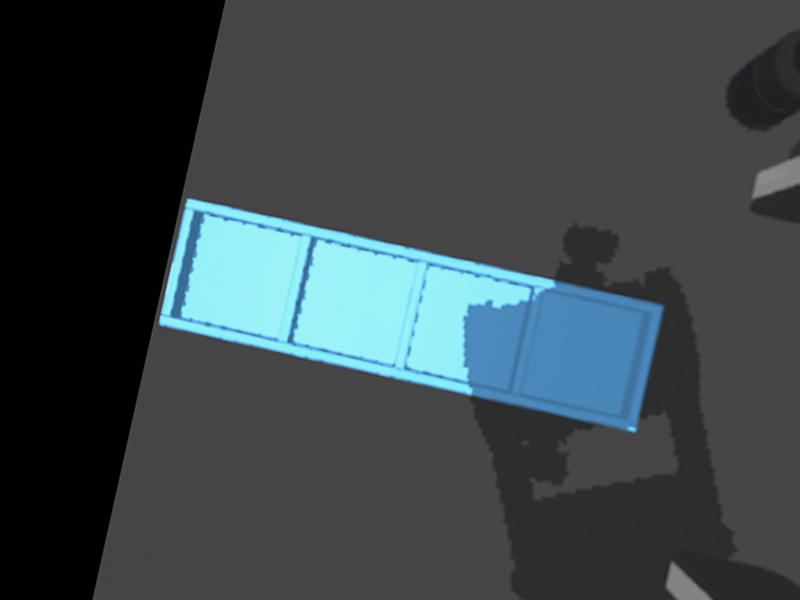

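Request:
drive_tool:
  commands: [24,-36,0,0,24,-36,0,0,24,-36,0,0,24,-36,0,0,24,-36,0,0,22,-36,0,0,0,0,-35,0,0,0,-35,0,0,0,-30,0,0,0,0,0,0,0,0,0]

```text
time: 3.5
position: [0.6205, -0.0883, 0.2046]
tcp_rot: [0.0, 0.781, 0.625, -0.0]
ft_force: [0.5, 0.0, 0.9]
finger_gap: 0.0661
```

```bash
python3 - <<'E'
from h import *
s=bot.observe();print(s["time"],s["position"],s["tcp_rot"])
c=cam("wrist");im=get_image("wrist");cv2.imwrite("pics/w3.png",im)
g=np.array([s["position"][0],s["position"][1]])
for z in(.049,.088):
  p=c[1]@np.array([*g,z])+c[2];p=c[0]@p;print(z,p[:2]/p[2])
for n,p in(("scene",(460,273)),("side",(244,160)),): print("beaker",plane(n,p,0).round(3))
E
```

```text
3.5 [ 0.6205206  -0.08833625  0.2045502 ] [ 1.26854035e-05  7.80510803e-01  6.25142292e-01 -3.70496005e-05]
0.049 [319.99377694 244.06651608]
0.088 [319.75662627 263.38398882]
beaker [0.628 0.454 0.   ]
beaker [0.624 0.442 0.   ]
```

View pics/w3.png

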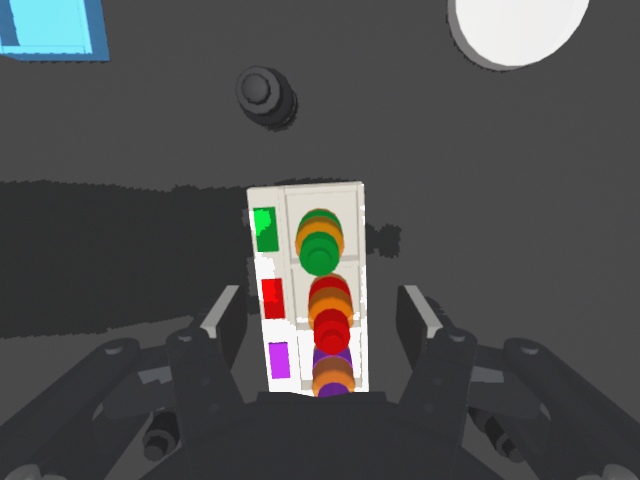

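The wrist view shows the green knob at (319,262), against a predicted (320,263), so the tool is centred on it. I'll descend and close.

Request:
drive_tool:
  commands: [0,0,-30,0,0,0,-30,0,0,0,-20,0,0,0,-14,0,0,0,-8,0,0,0,-2,0,0,0,0,0]

```text
time: 4.25
position: [0.6208, -0.0874, 0.1008]
tcp_rot: [0.001, 0.78, 0.626, 0.0]
ft_force: [0.4, -1.1, 0.4]
finger_gap: 0.066
```

Request:
drive_tool:
  commands: [0,0,0,0,0,0,0,0,0,0,0,0,0,0,0,0,0,0,0,0,0,0,0,0]
  fingers: 20
  grip_force: 30

```text
time: 4.85
position: [0.6206, -0.0873, 0.1007]
tcp_rot: [0.0, 0.78, 0.626, 0.0]
ft_force: [-2.0, 0.0, 5.9]
finger_gap: 0.0331
```

```bash
python3 - <<'E'
from h import *
s=bot.observe();print(s["time"],s["position"],s["finger_gap"],s["ft_force"])
im=get_image("side");cv2.imwrite("pics/s3.png",cv2.resize(im[150:400,200:450],None,fx=2.4,fy=2.4))
E
```

```text
4.85 [ 0.6205577  -0.08731391  0.10072135] 0.033084586420407916 [-2.0003716   0.04007982  5.87421563]
```

View pics/s3.png

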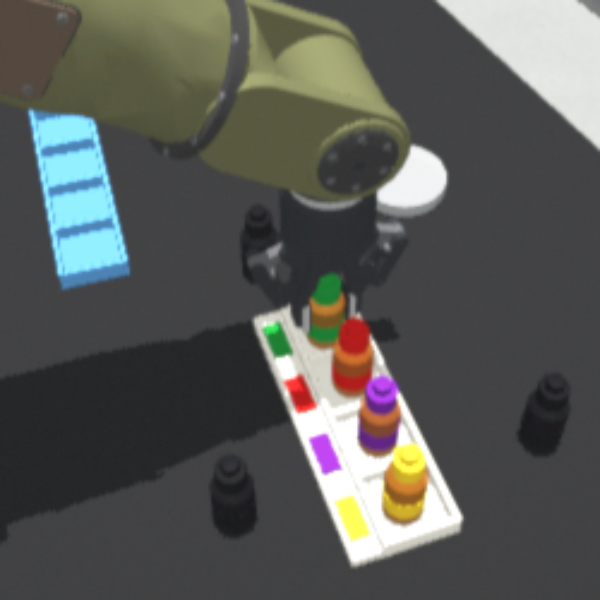

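Request:
drive_tool:
  commands: [0,0,5,0,0,0,15,0,0,0,30,0,0,0,35,0,0,0,30,0,0,0,15,0,0,0,0,0]

```text
time: 5.6
position: [0.6208, -0.0873, 0.2324]
tcp_rot: [0.002, 0.78, 0.626, 0.001]
ft_force: [-0.9, 0.4, -2.1]
finger_gap: 0.0328
```

```bash
python3 - <<'E'
from h import *
s=bot.observe();print(s["time"],s["position"],s["finger_gap"],s["ft_force"])
im=get_image("wrist");cv2.imwrite("pics/w4.png",im)
E
```

```text
5.6 [ 0.62082283 -0.08734134  0.23238018] 0.03278933464959814 [-0.93361921  0.39320108 -2.14628753]
```

View pics/w4.png

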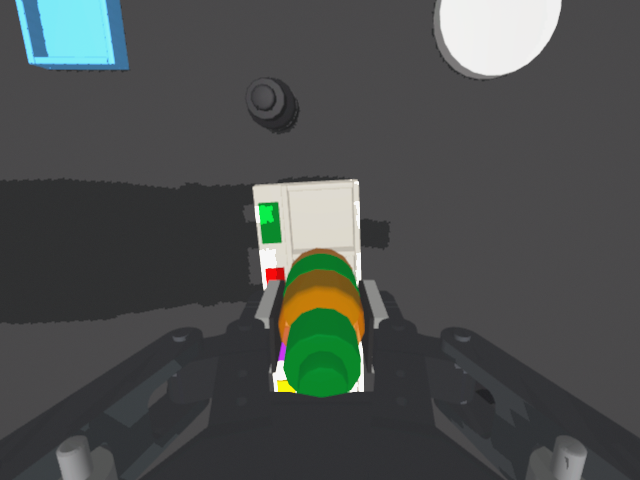

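The green bottle is held upright between the pads, with its cap at (322,370). I'll carry it to the blue pocket at -y 90.

Request:
drive_tool:
  commands: [-10,12,0,0,-18,24,0,0,-23,30,0,0,-23,30,0,0,-23,30,0,0,-23,30,0,0,-18,24,0,0,-10,13,0,0,0,0,-20,0,0,0,-30,0,0,0,-30,0,0,0,0,0]

```text
time: 6.85
position: [0.4707, 0.1052, 0.1459]
tcp_rot: [-0.002, 0.78, 0.625, -0.003]
ft_force: [-0.0, -0.1, -1.5]
finger_gap: 0.033
```

```bash
python3 - <<'E'
from h import *
s=bot.observe();print(s["time"],s["position"],s["finger_gap"],s["ft_force"])
im=get_image("side");cv2.imwrite("pics/s4.png",im)
im=get_image("wrist");cv2.imwrite("pics/w5.png",im)
E
```

```text
6.85 [0.47069195 0.1051861  0.14590203] 0.03301609076155611 [-0.01185247 -0.05344311 -1.49056676]
```

View pics/w5.png

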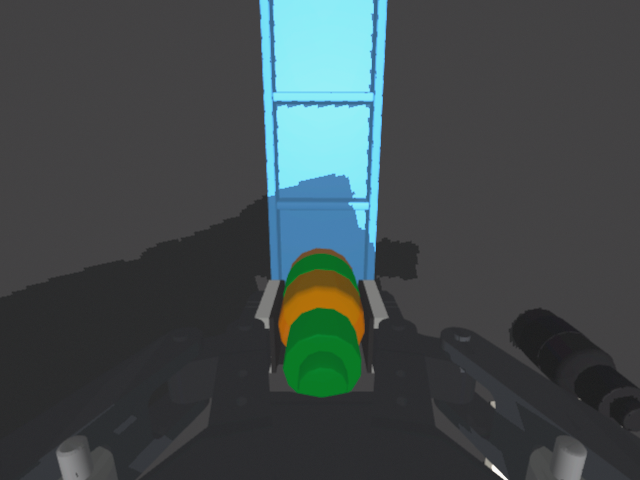

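View pics/s4.png

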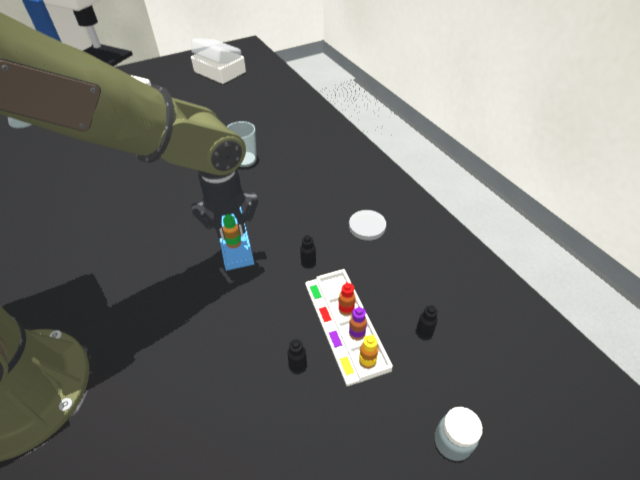

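Request:
drive_tool:
  commands: [1,0,0,0,0,0,0,0,0,0,0,0]

```text
time: 7.25
position: [0.4737, 0.1057, 0.1508]
tcp_rot: [0.0, 0.78, 0.626, 0.001]
ft_force: [-0.6, 0.7, -1.3]
finger_gap: 0.033
```

Request:
drive_tool:
  commands: [0,0,-8,0,0,0,-12,0,0,0,-12,0,0,0,-8,0,0,0,-4,0,0,0,-2,0,0,0,-1,0,0,0,-1,0,0,0,0,0]

```text
time: 8.15
position: [0.4734, 0.1057, 0.102]
tcp_rot: [0.0, 0.78, 0.626, 0.0]
ft_force: [0.2, 0.7, -1.7]
finger_gap: 0.0329
```

Request:
drive_tool:
  commands: [0,0,-1,0,0,0,0,0,0,0,0,0]

```text
time: 8.45
position: [0.4734, 0.1057, 0.1009]
tcp_rot: [0.0, 0.78, 0.626, 0.0]
ft_force: [-0.6, 0.6, -0.7]
finger_gap: 0.0326
```

Request:
drive_tool:
  commands: [0,0,0,0,0,0,0,0,0,0,0,0]
  fingers: 42

```text
time: 8.75
position: [0.4734, 0.1057, 0.101]
tcp_rot: [0.0, 0.78, 0.626, 0.0]
ft_force: [-0.4, 0.2, 0.3]
finger_gap: 0.0418
```

Request:
drive_tool:
  commands: [0,0,0,0,0,0,0,0,0,0,0,0]
  fingers: 66

```text
time: 9.05
position: [0.4733, 0.1057, 0.1009]
tcp_rot: [-0.0, 0.78, 0.626, -0.0]
ft_force: [0.1, 0.3, -0.6]
finger_gap: 0.0665
```

Request:
drive_tool:
  commands: [0,0,10,0,0,0,20,0,0,0,30,0,0,0,30,0,0,0,30,0,0,0,10,0,0,0,0,0,0,0,0,0]

```text
time: 9.85
position: [0.473, 0.1057, 0.23]
tcp_rot: [-0.0, 0.78, 0.626, -0.0]
ft_force: [0.3, 0.1, -0.1]
finger_gap: 0.0658
```

```bash
python3 - <<'E'
from h import *
s=bot.observe();print(s["time"],s["position"],s["finger_gap"],s["ft_force"])
c=cam("wrist");im=get_image("wrist");cv2.imwrite("pics/w6.png",im)
for p in(s["position"],[.4724,.1057]):
  for z in(.005,.088):
    q=c[0]@(c[1]@np.array([p[0],p[1],z])+c[2]);print(z,q[:2]/q[2])
E
```

```text
9.85 [0.47297583 0.10566051 0.23001493] 0.06581230010887346 [ 0.25977737  0.11457827 -0.13398558]
0.005 [320.51299784 221.42208696]
0.088 [320.12212859 249.90193228]
0.005 [319.87168369 221.51736244]
0.088 [319.25037909 250.02832261]
```

View pics/w6.png

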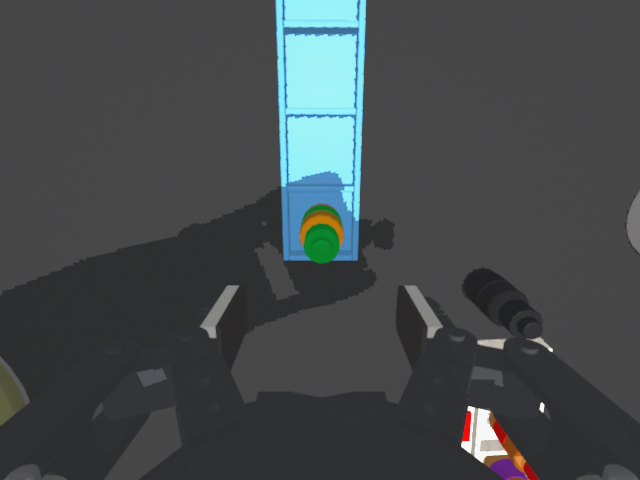

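Green stands centred and upright in the end pocket: knob at (321,246), pocket walls at columns 290 to 353. Next is red.

Request:
drive_tool:
  commands: [18,-31,0,0,18,-31,0,0,18,-31,0,0,18,-31,0,0,18,-31,0,0,18,-31,0,0,18,-31,0,0,17,-31,0,0,0,0,-25,0,0,0,0,0,0,0,0,0]

```text
time: 11.0
position: [0.616, -0.1419, 0.2049]
tcp_rot: [-0.001, 0.78, 0.626, -0.001]
ft_force: [-0.4, 0.3, 0.5]
finger_gap: 0.0663
```

```bash
cat > chk.py <<'E'
from h import *
import sys
s=bot.observe();print(s["time"],s["position"],s["finger_gap"],s["ft_force"])
c=cam("wrist");im=get_image("wrist");cv2.imwrite(f"pics/{sys.argv[1]}.png",im)
p=s["position"]
for z in(.005,.089):
    q=c[0]@(c[1]@np.array([p[0],p[1],z])+c[2]);print(z,q[:2]/q[2])
if len(sys.argv)>3: print(plane(0,(float(sys.argv[2]),float(sys.argv[3])),.089,c))
np.savez(sys.argv[1],K=c[0],R=c[1],t=c[2])
E
python3 chk.py w7
```

```text
11.0 [ 0.61596688 -0.14185089  0.20486282] 0.06630238941923496 [-0.41649836  0.30558386  0.45226487]
0.005 [320.86071268 228.48228442]
0.089 [320.3146683  263.79391419]
```

View pics/w7.png

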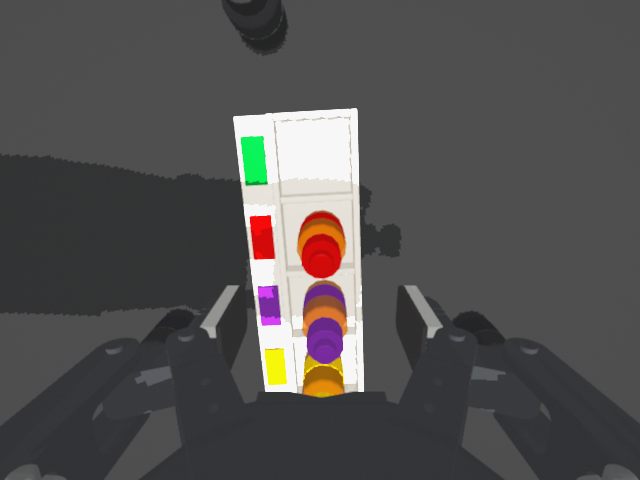

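Red's knob is at (321,263), on target.

Request:
drive_tool:
  commands: [0,0,-30,0,0,0,-30,0,0,0,-20,0,0,0,-14,0,0,0,-8,0,0,0,-2,0,0,0,0,0,0,0,0,0]

```text
time: 11.85
position: [0.6168, -0.1423, 0.103]
tcp_rot: [0.001, 0.78, 0.626, 0.0]
ft_force: [0.8, 0.8, -0.8]
finger_gap: 0.0659
```

Request:
drive_tool:
  commands: [0,0,0,0,0,0,0,0,0,0,0,0,0,0,0,0,0,0,0,0,0,0,0,0]
  fingers: 20

```text
time: 12.45
position: [0.6165, -0.1423, 0.1025]
tcp_rot: [0.0, 0.78, 0.626, 0.0]
ft_force: [-2.0, 1.0, 5.9]
finger_gap: 0.0329
```

Request:
drive_tool:
  commands: [0,0,5,0,0,0,15,0,0,0,30,0,0,0,35,0,0,0,30,0,0,0,15,0,0,0,0,0,0,0,0,0]

```text
time: 13.25
position: [0.616, -0.1422, 0.2307]
tcp_rot: [-0.001, 0.78, 0.626, -0.0]
ft_force: [-0.4, 1.5, -1.1]
finger_gap: 0.0328
```

```bash
python3 chk.py w8
```

```text
13.25 [ 0.61601221 -0.1422036   0.23072376] 0.03276763728888193 [-0.38495435  1.47564027 -1.14041057]
0.005 [320.61433147 221.37321407]
0.089 [320.21217823 250.14754565]
```

View pics/w8.png

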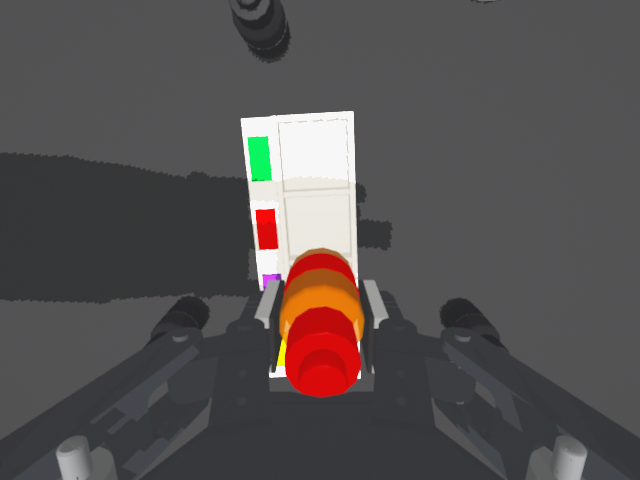

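Request:
drive_tool:
  commands: [-6,14,0,0,-12,28,0,0,-13,31,0,0,-13,31,0,0,-13,31,0,0,-13,31,0,0,-13,31,0,0,-13,31,0,0,-13,31,0,0,-12,28,0,0,-9,19,0,0,0,0,0,0]

```text
time: 14.5
position: [0.4846, 0.1659, 0.2309]
tcp_rot: [-0.001, 0.779, 0.627, -0.001]
ft_force: [-0.1, -0.5, 0.4]
finger_gap: 0.0325
```

Request:
drive_tool:
  commands: [0,0,-15,0,0,0,-30,0,0,0,-25,0,0,0,-10,0,0,0,0,0,0,0,0,0,0,0,0,0]

```text
time: 15.2
position: [0.4868, 0.1638, 0.1531]
tcp_rot: [0.0, 0.78, 0.626, 0.001]
ft_force: [0.9, 1.0, -1.1]
finger_gap: 0.0325
```

```bash
python3 chk.py w9
```

```text
15.2 [0.48680775 0.16378658 0.15306954] 0.03253290433799121 [ 0.89322502  0.95286964 -1.13398648]
0.005 [319.59206239 247.40456258]
0.089 [319.01199803 304.96264656]
```

View pics/w9.png

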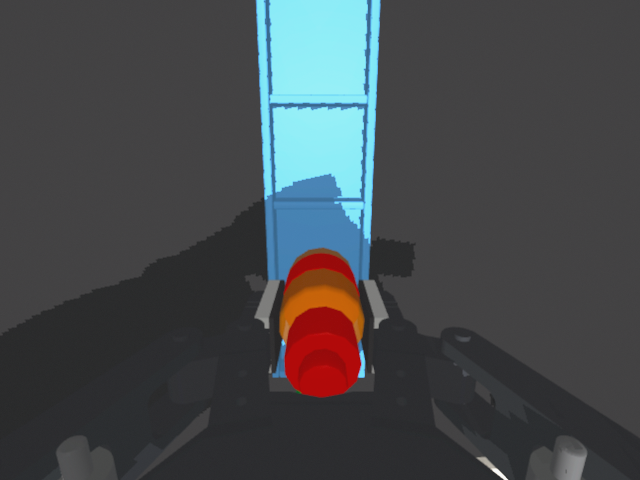

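Request:
drive_tool:
  commands: [-1,0,-8,0,0,0,-12,0,0,0,-12,0,0,0,-8,0,0,0,-4,0,0,0,-2,0,0,0,-1,0,0,0,-1,0,0,0,0,0,0,0,0,0]

```text
time: 16.25
position: [0.4854, 0.1638, 0.1041]
tcp_rot: [0.0, 0.78, 0.626, 0.0]
ft_force: [0.3, 0.5, -0.8]
finger_gap: 0.0329
```

Request:
drive_tool:
  commands: [0,0,-1,0,0,0,-1,0,0,0,0,0,0,0,0,0]

```text
time: 16.65
position: [0.4855, 0.1638, 0.1024]
tcp_rot: [0.0, 0.78, 0.626, 0.0]
ft_force: [-4.2, -0.3, 6.9]
finger_gap: 0.0325
```

Request:
drive_tool:
  commands: [0,0,0,0,0,0,0,0,0,0,0,0]
  fingers: 42

```text
time: 16.95
position: [0.4853, 0.1637, 0.1018]
tcp_rot: [-0.0, 0.78, 0.626, -0.0]
ft_force: [-0.2, -0.8, 0.1]
finger_gap: 0.0417
```

Request:
drive_tool:
  commands: [0,0,0,0,0,0,0,0,0,0,0,0]
  fingers: 66

```text
time: 17.25
position: [0.4854, 0.1637, 0.1019]
tcp_rot: [0.0, 0.78, 0.626, 0.0]
ft_force: [0.0, -0.2, -0.6]
finger_gap: 0.0662
```

Request:
drive_tool:
  commands: [0,0,10,0,0,0,20,0,0,0,30,0,0,0,30,0,0,0,30,0,0,0,10,0,0,0,0,0,0,0,0,0]

```text
time: 18.05
position: [0.485, 0.1636, 0.231]
tcp_rot: [-0.0, 0.78, 0.626, -0.001]
ft_force: [-0.3, -0.1, -0.1]
finger_gap: 0.0659
```

```bash
python3 chk.py w10
```

```text
18.05 [0.48499086 0.16361159 0.23100655] 0.06589532571901127 [-0.33976159 -0.09463145 -0.0595686 ]
0.005 [320.52340183 221.15556419]
0.089 [320.13200613 249.90384559]
```

View pics/w10.png

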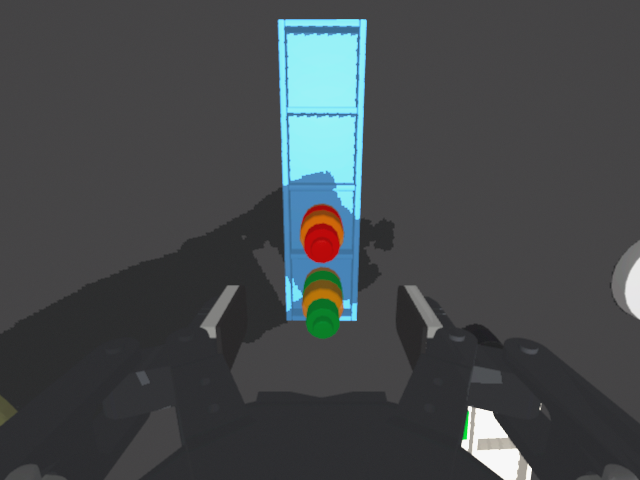

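Red stands in the second pocket at (322,243) and green is still upright. Next is violet.

Request:
drive_tool:
  commands: [11,-33,0,0,11,-33,0,0,11,-33,0,0,11,-33,0,0,11,-33,0,0,11,-33,0,0,11,-33,0,0,11,-33,0,0,11,-33,0,0,11,-33,0,0,10,-32,0,0]

```text
time: 19.2
position: [0.6054, -0.1997, 0.2301]
tcp_rot: [-0.001, 0.78, 0.626, -0.001]
ft_force: [0.1, 0.3, 0.3]
finger_gap: 0.0657
```

Request:
drive_tool:
  commands: [0,0,-26,0,0,0,0,0,0,0,0,0]

```text
time: 19.5
position: [0.605, -0.1978, 0.2049]
tcp_rot: [-0.001, 0.78, 0.626, -0.001]
ft_force: [1.1, -0.5, 0.9]
finger_gap: 0.0659
```

```bash
python3 chk.py w11
```

```text
19.5 [ 0.60503056 -0.19782689  0.2048734 ] 0.06591941110996123 [ 1.14010446 -0.46644609  0.90844815]
0.005 [320.82887858 228.54851392]
0.089 [320.27925592 263.84713197]
```

View pics/w11.png

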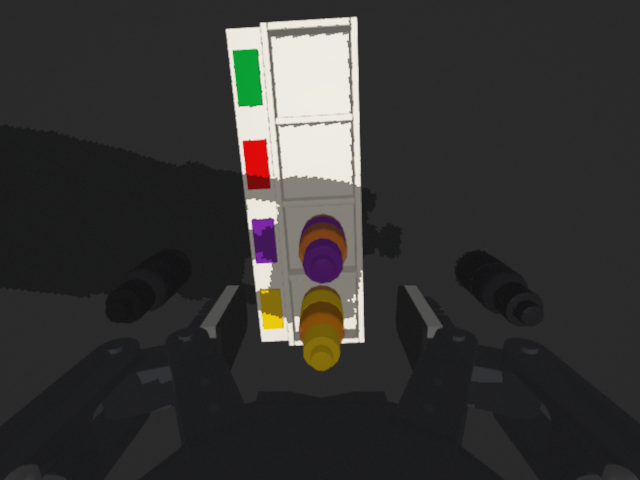

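Violet's knob is at (323,266), about 1 mm to +x. I'll trim by 1 mm and grasp.

Request:
drive_tool:
  commands: [1,0,-30,0,0,0,-30,0,0,0,-20,0,0,0,-14,0,0,0,-8,0,0,0,-2,0,0,0,0,0,0,0,0,0]

```text
time: 20.35
position: [0.6067, -0.1984, 0.103]
tcp_rot: [0.001, 0.78, 0.626, 0.0]
ft_force: [0.5, 0.8, 1.1]
finger_gap: 0.066
```

Request:
drive_tool:
  commands: [0,0,0,0,0,0,0,0,0,0,0,0,0,0,0,0,0,0,0,0,0,0,0,0]
  fingers: 20

```text
time: 20.95
position: [0.6065, -0.1983, 0.1025]
tcp_rot: [0.0, 0.78, 0.626, 0.0]
ft_force: [-2.5, 0.3, 5.0]
finger_gap: 0.0331
```

Request:
drive_tool:
  commands: [0,0,5,0,0,0,15,0,0,0,30,0,0,0,35,0,0,0,30,0,0,0,15,0,0,0,0,0,0,0,0,0]

```text
time: 21.75
position: [0.606, -0.1982, 0.2308]
tcp_rot: [-0.001, 0.78, 0.626, -0.0]
ft_force: [0.5, 0.5, -1.0]
finger_gap: 0.0332
```

```bash
python3 chk.py w12
```

```text
21.75 [ 0.60602065 -0.19816348  0.23076423] 0.03321933273526701 [ 0.510089    0.51914211 -0.98828144]
0.005 [320.61100965 221.40003817]
0.089 [320.20710786 250.16920869]
```

View pics/w12.png

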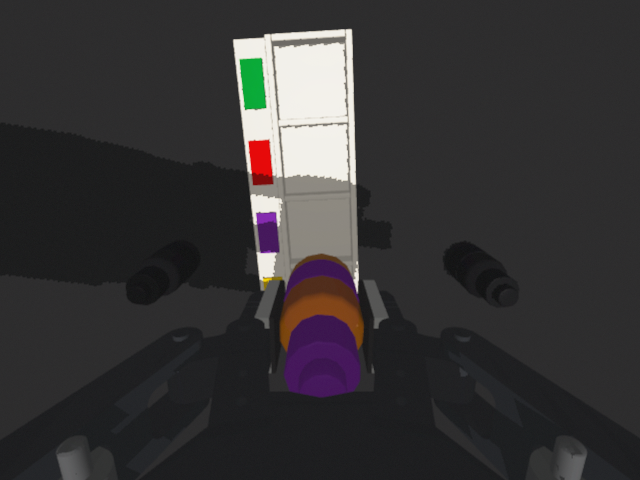

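Request:
drive_tool:
  commands: [-4,18,0,0,-9,34,0,0,-10,39,0,0,-10,39,0,0,-10,39,0,0,-10,39,0,0,-10,39,0,0,-10,39,0,0,-10,39,0,0,-10,39,0,0,-9,35,0,0,-5,24,0,0]

```text
time: 23.0
position: [0.4981, 0.2267, 0.2303]
tcp_rot: [-0.001, 0.78, 0.626, -0.001]
ft_force: [0.2, -0.5, 0.2]
finger_gap: 0.0324
```

Request:
drive_tool:
  commands: [0,0,0,0,0,0,-15,0,0,0,-30,0,0,0,-25,0,0,0,-10,0,0,0,0,0,0,0,0,0,0,0,0,0]

```text
time: 23.8
position: [0.4998, 0.2247, 0.153]
tcp_rot: [0.0, 0.78, 0.626, 0.001]
ft_force: [-0.3, -0.3, 0.1]
finger_gap: 0.0329
```

```bash
python3 chk.py w13
```

```text
23.8 [0.4998219  0.22474536 0.1530467 ] 0.032909338456428315 [-0.27789911 -0.26572689  0.12398571]
0.005 [319.60602264 247.45240275]
0.089 [319.00918717 305.00661451]
```

View pics/w13.png

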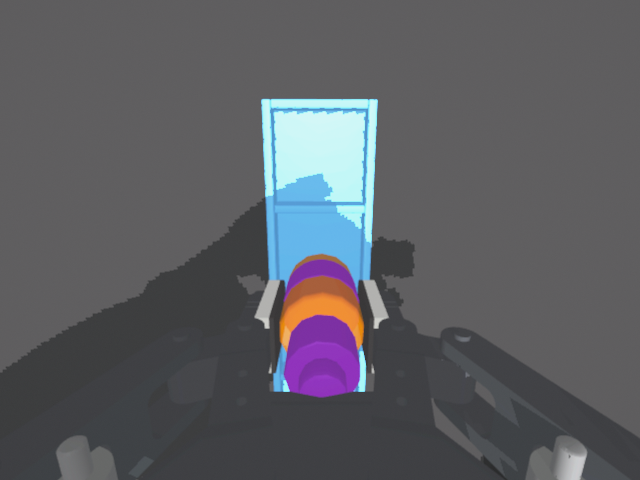

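Request:
drive_tool:
  commands: [-1,0,-8,0,0,0,-12,0,0,0,-12,0,0,0,-8,0,0,0,-4,0,0,0,-2,0,0,0,-1,0,0,0,-1,0,0,0,-1,0,0,0,-1,0,0,0,0,0,0,0,0,0]

```text
time: 25.05
position: [0.4985, 0.2248, 0.1024]
tcp_rot: [0.0, 0.78, 0.626, 0.0]
ft_force: [-2.5, 0.4, 6.3]
finger_gap: 0.0333
```

Request:
drive_tool:
  commands: [0,0,0,0,0,0,0,0,0,0,0,0]
  fingers: 42

```text
time: 25.35
position: [0.4984, 0.2247, 0.1019]
tcp_rot: [0.0, 0.78, 0.626, 0.0]
ft_force: [0.0, 0.2, -0.2]
finger_gap: 0.0423
```

Request:
drive_tool:
  commands: [0,0,0,0,0,0,0,0,0,0,0,0]
  fingers: 66

```text
time: 25.65
position: [0.4983, 0.2247, 0.1019]
tcp_rot: [-0.0, 0.78, 0.626, 0.0]
ft_force: [0.4, -0.2, 0.6]
finger_gap: 0.0662
```

Request:
drive_tool:
  commands: [0,0,10,0,0,0,20,0,0,0,30,0,0,0,30,0,0,0,30,0,0,0,10,0,0,0,0,0,0,0,0,0]

```text
time: 26.45
position: [0.498, 0.2246, 0.2309]
tcp_rot: [-0.0, 0.78, 0.626, -0.001]
ft_force: [0.0, 0.7, -0.6]
finger_gap: 0.0661
```

```bash
python3 chk.py w14
```

```text
26.45 [0.4980251  0.22459172 0.23093984] 0.0661153005581942 [ 0.00190992  0.6918008  -0.56632414]
0.005 [320.54180604 221.11213126]
0.089 [320.15723342 249.8704328 ]
```

View pics/w14.png

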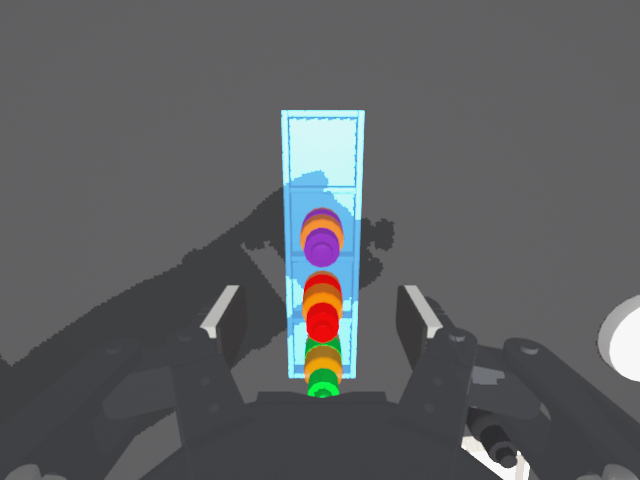

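Violet stands in the third pocket at (322,247). Next is yellow.

Request:
drive_tool:
  commands: [8,-40,0,0,8,-40,0,0,8,-40,0,0,8,-40,0,0,8,-40,0,0,8,-40,0,0,8,-40,0,0,8,-40,0,0,8,-40,0,0,8,-40,0,0,8,-40,0,0,6,-40,0,0]

```text
time: 27.7
position: [0.5922, -0.2569, 0.2301]
tcp_rot: [-0.001, 0.78, 0.626, -0.0]
ft_force: [-0.0, 0.8, -0.1]
finger_gap: 0.0662
```

Request:
drive_tool:
  commands: [0,-7,0,0,0,0,-26,0,0,0,0,0,0,0,0,0]

```text
time: 28.1
position: [0.5922, -0.2616, 0.2051]
tcp_rot: [-0.001, 0.78, 0.626, -0.0]
ft_force: [-0.2, 0.4, -0.4]
finger_gap: 0.066
```

```bash
python3 chk.py w15
```

```text
28.1 [ 0.59219027 -0.26158517  0.20513251] 0.06600025661602964 [-0.17781248  0.44021741 -0.38430079]
0.005 [320.68665016 228.4379064 ]
0.089 [320.15497318 263.6223012 ]
```

View pics/w15.png

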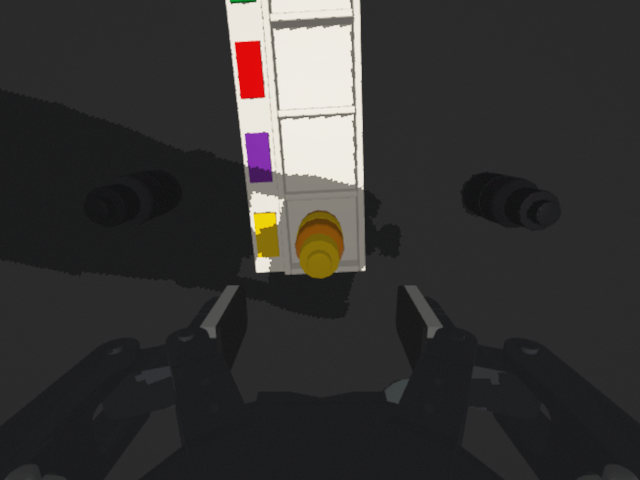

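Yellow's knob is at (319,263), on target.

Request:
drive_tool:
  commands: [-1,0,-30,0,0,0,-30,0,0,0,-20,0,0,0,-14,0,0,0,-8,0,0,0,-2,0,0,0,0,0,0,0,0,0]

```text
time: 28.95
position: [0.5917, -0.2624, 0.103]
tcp_rot: [0.001, 0.78, 0.626, 0.0]
ft_force: [-0.2, -0.5, 0.6]
finger_gap: 0.0662
```

Request:
drive_tool:
  commands: [0,0,0,0,0,0,0,0,0,0,0,0,0,0,0,0,0,0,0,0,0,0,0,0]
  fingers: 20

```text
time: 29.55
position: [0.5914, -0.2623, 0.1024]
tcp_rot: [0.0, 0.78, 0.626, 0.0]
ft_force: [-1.8, 0.5, 6.2]
finger_gap: 0.0329
```

Request:
drive_tool:
  commands: [0,0,5,0,0,0,15,0,0,0,30,0,0,0,35,0,0,0,30,0,0,0,15,0,0,0,0,0,0,0,0,0]

```text
time: 30.35
position: [0.591, -0.2621, 0.2307]
tcp_rot: [-0.001, 0.78, 0.626, -0.0]
ft_force: [-0.5, 0.7, -1.7]
finger_gap: 0.0326
```

```bash
python3 chk.py w16
```

```text
30.35 [ 0.59104579 -0.2621204   0.23073445] 0.03258517828639699 [-0.52968433  0.73458066 -1.70336531]
0.005 [320.60996421 221.4264722 ]
0.089 [320.2082648  250.18842371]
```

View pics/w16.png

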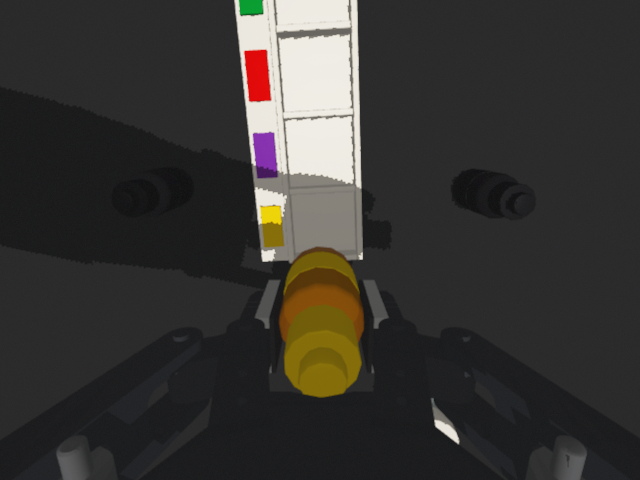

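Request:
drive_tool:
  commands: [-3,18,0,0,-5,34,0,0,-6,40,0,0,-6,40,0,0,-6,40,0,0,-6,40,0,0,-6,40,0,0,-6,40,0,0,-6,40,0,0,-6,40,0,0,-6,40,0,0,-6,40,0,0]

```text
time: 31.6
position: [0.5225, 0.1912, 0.2303]
tcp_rot: [-0.001, 0.78, 0.626, -0.001]
ft_force: [0.2, -0.8, -0.4]
finger_gap: 0.0327
```

Request:
drive_tool:
  commands: [-4,40,0,0,-4,33,0,0,-4,18,0,0,0,0,0,0,0,0,-15,0,0,0,-30,0,0,0,-25,0,0,0,-10,0,0,0,0,0,0,0,0,0,0,0,0,0]

```text
time: 32.7
position: [0.5118, 0.2808, 0.1531]
tcp_rot: [0.0, 0.78, 0.626, 0.001]
ft_force: [0.7, -0.9, -0.9]
finger_gap: 0.0328
```

```bash
python3 chk.py w17
```

```text
32.7 [0.5118111  0.28076117 0.15314354] 0.032797144077116924 [ 0.6925528  -0.92800602 -0.8746718 ]
0.005 [319.58849354 247.44875669]
0.089 [318.98276009 304.9255463 ]
```

View pics/w17.png

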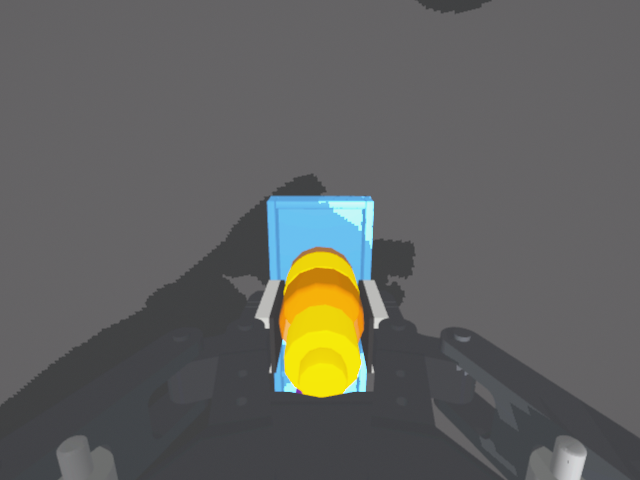

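Request:
drive_tool:
  commands: [0,0,-8,0,0,0,-12,0,0,0,-12,0,0,0,-8,0,0,0,-4,0,0,0,-2,0,0,0,-1,0,0,0,-1,0,0,0,-1,0,0,0,-1,0,0,0,0,0,0,0,0,0]

```text
time: 33.95
position: [0.5115, 0.2808, 0.1024]
tcp_rot: [0.0, 0.78, 0.626, 0.0]
ft_force: [-2.7, 0.1, 5.9]
finger_gap: 0.0327
```

Request:
drive_tool:
  commands: [0,0,0,0,0,0,0,0,0,0,0,0]
  fingers: 42

```text
time: 34.25
position: [0.5113, 0.2807, 0.1017]
tcp_rot: [-0.0, 0.78, 0.626, -0.0]
ft_force: [-1.2, -0.1, 0.1]
finger_gap: 0.0422
```

Request:
drive_tool:
  commands: [0,0,0,0,0,0,0,0,0,0,0,0]
  fingers: 66

```text
time: 34.55
position: [0.5113, 0.2807, 0.1018]
tcp_rot: [-0.0, 0.78, 0.626, -0.0]
ft_force: [-0.2, -0.5, 0.3]
finger_gap: 0.0663
```

Request:
drive_tool:
  commands: [0,0,10,0,0,0,20,0,0,0,30,0,0,0,30,0,0,0,40,0,-10,-40,20,0,-10,-40,20,0,-10,-40,10,0,0,0,0,0,0,0,0,0]

```text
time: 35.55
position: [0.4814, 0.1602, 0.2829]
tcp_rot: [0.0, 0.781, 0.625, 0.001]
ft_force: [0.1, -0.6, 0.3]
finger_gap: 0.0661
```

```bash
python3 chk.py w18; python3 - <<'E'
from h import *
psi=-.219;o=np.array([.492,.1935]);X=np.array([np.cos(psi),np.sin(psi)]);Y=np.array([-np.sin(psi),np.cos(psi)])
for n in("side","scene"):
    im=get_image(n);cv2.imwrite(f"pics/{n}9.png",im)
E
```

```text
35.55 [0.48137868 0.16024923 0.28294599] 0.06610435949226094 [ 0.07785674 -0.58584868  0.29403391]
0.005 [320.02279403 210.33363131]
0.089 [319.81648009 230.43689126]
```

View pics/w18.png

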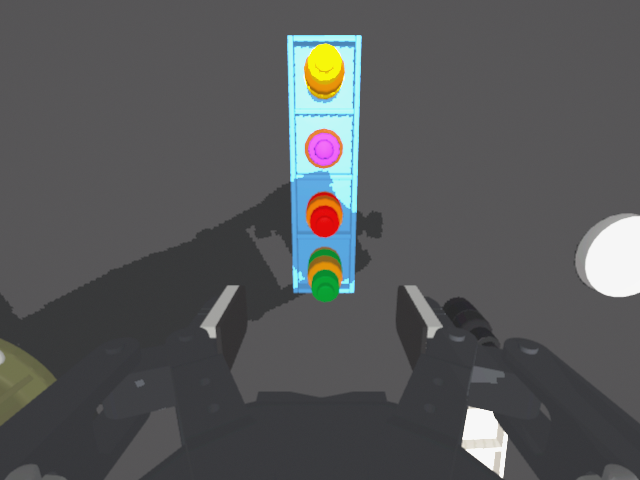

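View pics/side9.png

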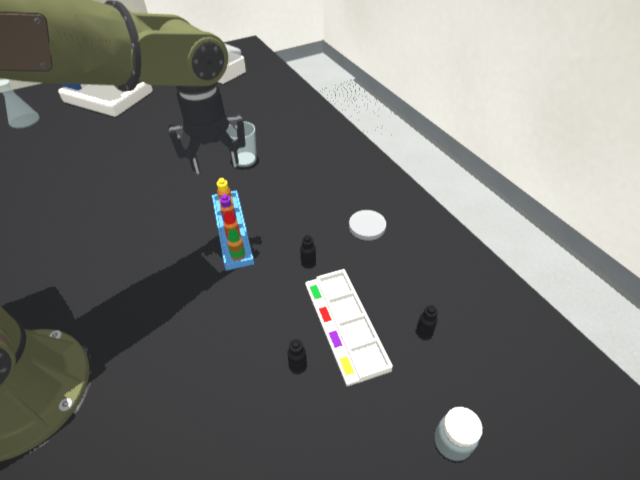

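```bash
python3 - <<'E'
from h import *
d=np.load("w18.npz");c=(d["K"],d["R"],d["t"])
psi=-.219;o=np.array([.492,.1935]);X=np.array([np.cos(psi),np.sin(psi)]);Y=np.array([-np.sin(psi),np.cos(psi)])
cs=[plane(0,p,.02,c)[:2] for p in((288,36),(361,36),(292,293),(354,293))];print("corners ctr",np.mean(cs,0))
for k,p in dict(yellow=(324,64),violet=(324,149),red=(324,222),green=(325,287)).items():
    a=plane(0,p,.089,c)[:2];print(k,((a-o)@X*1000).round(1),((a-o)@Y*1000).round(1))
E
```

```text
corners ctr [0.49265703 0.19396433]
yellow 0.2 86.4
violet 0.2 28.4
red 0.2 -27.8
green 1.1 -83.9
```

```bash
python3 -c "
from rig import bot
s=bot.observe();print(s['time'],s['finger_gap'],s['qvel'].round(3));print(bot.job_done())"
```

```text
35.7 0.06602368738238314 [ 0.003  0.006  0.002 -0.001 -0.    -0.002]
the job is handed in; nothing more can be done
None
```

All four bottles were moved from the white rack to the blue rack in reverse order, and the job was handed in at about 36 s. The white rack read green, red, violet, yellow from the robot's left; the blue rack now reads yellow, violet, red, green.

- **Placing:** From the last wrist picture, all four bottles measured within about 1.1 mm of the pocket centre along x. Along y they measured +86, +28, -28 and -84 mm, against pocket centres of +90, +30, -30 and -90. The largest gap is 6 mm (green), inside the 14 mm limit. Those y readings are all pulled towards the middle of the rack, which points to a small scale error in my cap reading. My rack and bottle positions agreed between cameras to within about 2 to 5 mm.
- **Upright and released:** All four look upright on the pocket floors in that picture. The gripper was open and well above them when I handed in.
- **Bystanders:** In the last side view the petri dish, jar and black bottles stand where they were at the start. The beaker was partly hidden behind the gripper, but nothing came near it.
- **Forces:** The highest wrist force in the readings was about 8 N, when red was set down. I saw no failed checks.

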